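Snap the right cap onto the glue bottle on the cork mat and hold it shut

ROBOT

A 6-joint arm with a two-finger parallel gripper is mounted at the origin on the work surface. World frame = base frame: x ahead of the robot, y to its left, z up, the work surface at z = 0. Lengths are in m, angles in rad, forces in N, time in s.
With the tool pointing down it reaches from about 0.35 to 0.775 m from the base axis. Payload 5.5 kg.
Tool frame: the origin (TCP) lies between the finger pads; the fingertips stand 19 mm ahead of it and the grasp point (between the pads) is the TCP; z points along the fingers, y is the line along which they close (so a half turn about z gives the same grasp; the last joint's range is limited). The gripper opens to 85 mm and grips with 20 to 120 N. Pads are 22 mm wide; open, the fingers measure 114 mm over their backs; the gripper's body (76 mm by 85 mm) begins 54 mm behind the grasp point. The pads swing forward as they close: fully open they stand 13 mm farther back than shut.
Start: joints at [-1.272, 0.313, 0.046, 1.304, 0, 1.431], TCP at [0.244, -0.521, 0.25] pointing down, gripper open.
Joint ranges: [-2.76, 2.76], [-0.86, 1.69], [-1.03, 1.26], [-2.2, 2.34], [-1.47, 1.5], [-3.14, 3.14]. Speed limits (rad/s): [2.57, 2.57, 3.14, 3.14, 3.14, 3.14].

INTERFACE

Orientations are given as a unit quaternion [w, x, y, z].
In Python, from workcell import env gives the robot as it stands.
- The arm moves only by the tool carry_out, never from a script. Its argument "increments" is a list that holds one entry, the list of rows, each a list of 6 numbers: the shift along the tool's x, y, z each as a share of 50 cm, from -1 to 1, then the turn, a rotation vector about the tool's x, y, z each as a share of 2 pi rad, from -1 to 1. In form: [[[x, y, z, ax, ay, az], ...]]. A call has 1 to 5 rows; each row is the pose to reach, as a shift and turn from the pose commanded when the call began, along the tool's axes at that moment, turning the shorter way round; what a row does not reach only later rows make up. A row lasts 1/8 s, in which the tool goes at most 62.5 mm and 10.7 degrees, less where a joint would pass 70% of its speed; a pose out of reach is approached as far as the arm can. A call with a number of a shift or a turn outside -1 to 1 is refused whole. A call with a gripper value outside its range is refused whole. "jaw" is the closure, from 0 (fully open) to 1 (shut), set as the call begins (left out, the last holds). The fingers move at their own pace and stop on an object; "squeeze" is the grip in N (left out, the last holds). Time passes only in rows, so rows that repeat a pose let the fingers close. It gives the time, the measured TCP pose, the force, the opening and the grip force at its end, in the units of the state.
- env.get_state(): the state, without advancing time (a new reading comes with each control period).
- env.read_camera(name): name is "scene" or "side" or "wrist"; returns a dict with "frame" (384x512x3 uint8, blue, green, red), "z_map" (384x512 float32, m along the optical axis (not along the pixel's ray), 0 where there is no reading), "intrinsics" (3x3 intrinsics, pixels), "R" (3x3) and "t" (3): a world point X has camera coordinates R X + t; the wrist camera has in their place "T_tool_cam" (4x4, takes a point from camera to tool coordinates, whose origin is the TCP and whose axes are the flange's). Camera axes: x right, y down, z forward; pixel columns grow to the right and rows downward; lengths in m; the calibration is good to about 2 mm. A picture is of the moment at which its call begins: read the wrist's pose just before it.
- env.hand_in(): hands the job in; it is judged then, once.
Trained networks look in the newest picture that a camera, given by its name, has taken for a name from the list of things; names that differ only in an ending like _2 or _b are one class to them, and where a whole thing is asked for, a point or a joint stands for the part that bears it (a point fixed in the world has none). Each returns a list of dicts, best first, with "score" (0 to 1); they miss things now and then, are a little off and sometimes report something else, mostly with a low value. They report only what shows in the picture. A call takes as long as a camera call.
- env.find_in(camera, name): "position" ([x, y, z] in m, in world coordinates, good to about 4 mm: the middle of the surface that is visible of it).
The state is a dict: "clock": time; "joint_pos": joint angles; "qvel": joint speeds; "tau": joint torques, N m; "tcp_pos": TCP position; "orientation": TCP orientation; "wrist_force": force on the tool from outside, world axes, zero at the start; "ft_torque": the same for the moment, N m; "finger_gap": finger opening in m; "grip_force": force on a finger pad.
Only numpy, scipy, OpenCV 4.12 (cv2) and the standard library are available. Lean on these libraries where they do the work, as an engineer would, in place of code of your own. Each camera call takes 0.05 s, during which the arm holds its last target. There are 200 camera calls.

TASK

Two glue bottles stand open on the packing table, one on the cork mat and one in the metal tray. Pick up the cap that fits the bottle on the cork mat, press it onto that bottle's neck until it clicks, then keep pressing against the sprung tip until the cap's rim is fully home on the shoulder. Finish while still holding the cap pressed fully home, and leave the other cap, the mug, the tape roll and the stapler where they are.

Things in the scene. Friction and masses are not known exactly. Their poses are not given: they have to be found in the camera images.
- mat: Flat brown cork mat, 150 x 150 x 4 mm, fixed to the table; origin at the centre of its underside. The bottle standing on it is the one to close.
- tray: Flat aluminium tray, 150 x 150 mm, floor 4 mm thick, rim 12 mm high, fixed to the table; origin at the centre of its underside. The bottle in it stays open.
- wide_bottle: Wide white glue bottle, upright, fixed by a suction foot. Body 62 mm across, origin at the centre of its underside, z up; flat shoulder at 75 mm; above it a round neck stud 27 mm across, 28 mm high, its top 6 mm tapering by 4 mm all round; four sprung latch bumps stand out 3.2 mm from the stud, 10 mm above the shoulder. Fits only wide_cap.
- narrow_bottle: Narrow white glue bottle, upright, fixed by a suction foot. Body 54 mm across, origin at the centre of its underside, z up; flat shoulder at 75 mm; above it a round neck stud 17 mm across, 28 mm high, its top 6 mm tapering by 4 mm all round; four sprung latch bumps stand out 3.2 mm from the stud, 10 mm above the shoulder. Fits only narrow_cap.
- wide_shoulder (a point): Centre of the wide bottle's shoulder, on the neck's axis, z up; wide_cap's origin lies here when home. Pressed straight down, the cap meets the latches about 12 mm above home, needs roughly 6 to 10 N, clicks about 8 mm above home (force drops; the latches then draw it down a little), then pushes the sprung tip in over the last 5 mm until the rim stops on the shoulder.
- narrow_shoulder (a point): Centre of the narrow bottle's shoulder, on the neck's axis, z up; narrow_cap's origin lies here when home. Pressed straight down, the cap meets the latches about 12 mm above home, needs roughly 6 to 10 N, clicks about 8 mm above home (force drops; the latches then draw it down a little), then pushes the sprung tip in over the last 5 mm until the rim stops on the shoulder.
- wide_tip (a joint): Travel of the 8 mm steel sealing tip, which stands 7 mm out of the wide bottle's stud: 0 free, about 0.005 m with the cap home (limit 0.007). Spring 1000 N/m, preload 1 N: about 6 N at home. It lifts a capped but unheld cap some 3 to 4 mm, so the cap must be held down.
- narrow_tip (a joint): Travel of the 8 mm steel sealing tip, which stands 7 mm out of the narrow bottle's stud: 0 free, about 0.005 m with the cap home (limit 0.007). Spring 1000 N/m, preload 1 N: about 6 N at home. It lifts a capped but unheld cap some 3 to 4 mm, so the cap must be held down.
- wide_cap: Loose grey snap cap of the wide bottle, an inverted cup standing open end down: 39 mm across, 34 mm high, bore 29.5 mm at the lip in its mouth, 5 mm wider above; closed top 4 mm thick; about 30 g. Origin at the centre of its lower rim, z up.
- narrow_cap: Loose grey snap cap of the narrow bottle, an inverted cup standing open end down: 29 mm across, 34 mm high, bore 19.5 mm at the lip in its mouth, 5 mm wider above; closed top 4 mm thick; about 30 g. Origin at the centre of its lower rim, z up.
- mug: White ceramic mug, 80 mm across, 95 mm high, loose; origin at the centre of its underside. To be left alone.
- tape_roll: Roll of paper tape lying flat, 100 mm across, 24 mm high, loose; origin at the centre of its underside. To be left alone.
- stapler: Black desk stapler, 130 x 34 x 48 mm, loose; origin at the centre of its underside, x along its length. To be left alone.

How it is judged:
On the way, in this order (a step that is already met when the one before it is completed fails the run):
1. the cap that fits the bottle on the mat is lifted clear of the table, in the fingers (((horizontal distance between wide_bottle and mat below 0.06 m and height (world z) of wide_cap above 0.03 m and contact force between the fingers and wide_cap above 1 N) or (horizontal distance between narrow_bottle and mat below 0.06 m and height (world z) of narrow_cap above 0.03 m and contact force between the fingers and narrow_cap above 1 N))), for 0.1 s.
2. the cap is past its click and pressed home on the shoulder, and kept so for 0.5 s (((horizontal distance between wide_bottle and mat below 0.06 m and z of wide_cap in the frame of wide_shoulder between -0.003 and 0.0018 m and horizontal distance between wide_cap and wide_shoulder below 0.003 m and angle between the z axis of wide_cap and the z axis of wide_shoulder, either way round below 0.09 rad and angle between wide_cap's own z axis and vertical below 0.2 rad and value of joint wide_tip above 0.003 m and contact force between wide_cap and wide_bottle above 3 N and contact force between the fingers and wide_cap above 2 N) or (horizontal distance between narrow_bottle and mat below 0.06 m and z of narrow_cap in the frame of narrow_shoulder between -0.003 and 0.0018 m and horizontal distance between narrow_cap and narrow_shoulder below 0.003 m and angle between the z axis of narrow_cap and the z axis of narrow_shoulder, either way round below 0.09 rad and angle between narrow_cap's own z axis and vertical below 0.2 rad and value of joint narrow_tip above 0.003 m and contact force between narrow_cap and narrow_bottle above 3 N and contact force between the fingers and narrow_cap above 2 N))), for 0.5 s.
At the end, for the whole second after the job is handed in: Through the last second the cap that fits the bottle on the mat is home: rim within 1.8 mm of the shoulder, 3 mm of the neck's axis, tilt under 0.09 rad, sprung tip in by over 3 mm; fingers on the cap with over 2 N, cap bearing on the bottle with over 3 N (((horizontal distance between wide_bottle and mat below 0.06 m and z of wide_cap in the frame of wide_shoulder between -0.003 and 0.0018 m and horizontal distance between wide_cap and wide_shoulder below 0.003 m and angle between the z axis of wide_cap and the z axis of wide_shoulder, either way round below 0.09 rad and angle between wide_cap's own z axis and vertical below 0.2 rad and value of joint wide_tip above 0.003 m and contact force between wide_cap and wide_bottle above 3 N and contact force between the fingers and wide_cap above 2 N) or (horizontal distance between narrow_bottle and mat below 0.06 m and z of narrow_cap in the frame of narrow_shoulder between -0.003 and 0.0018 m and horizontal distance between narrow_cap and narrow_shoulder below 0.003 m and angle between the z axis of narrow_cap and the z axis of narrow_shoulder, either way round below 0.09 rad and angle between narrow_cap's own z axis and vertical below 0.2 rad and value of joint narrow_tip above 0.003 m and contact force between narrow_cap and narrow_bottle above 3 N and contact force between the fingers and narrow_cap above 2 N))); the arm keeps its last pose, push and grip.
It fails at once if the cap of the other bottle is moved more than 30 mm ((horizontal distance between wide_bottle and mat below 0.06 m and distance of narrow_cap from where it was at the start of the episode above 0.03 m) or (horizontal distance between narrow_bottle and mat below 0.06 m and distance of wide_cap from where it was at the start of the episode above 0.03 m)).
It fails at once if the mug, tape roll or stapler is moved more than 30 mm (distance of any of mug, tape_roll, stapler from where it was at the start of the episode above 0.03 m).
It also fails if it takes over 45 s, if anything falls off the work surface, if the arm or the gripper's body presses on something with over 40 N, if the wrist force passes 120 N, or if a joint passes its speed limit or range.

## Working session

There is one attempt and no reset: what is moved stays moved. The work goes in short steps, Python scripts to look and compute and a tool call to move; the robot and the scene stay as the last step left them, time stands still between calls to the robot, and variables do not carry over. Pictures are saved under pics/ and viewed, at most 10 in all, crops included, and the job is handed in when it is done.

Besides the shell and the picture viewer there is one more tool, called after ">>>" as name(argument=value, ...) on one line, values as JSON. carry_out: Moves the arm, as the interface text tells. Its arguments: {"type":"object","properties":{"increments":{"type":"array","items":{"type":"array","items":{"type":"array","items":{"type":"number","minimum":-1,"maximum":1}}}},"jaw":{"type":"number"},"squeeze":{"type":"number"}},"required":["increments"]}

```bash
mkdir -p pics
python3 - <<'E'
from workcell import env
import cv2, numpy as np
s=env.get_state(); print(s)
ims=[]
for c in ("scene","side"):
    d=env.read_camera(c); cv2.imwrite(f"pics/{c}0.png",d["frame"])
    np.savez(f"pics/{c}0.npz",**d)
    for n in ("mat","tray","wide_bottle","narrow_bottle","wide_cap","narrow_cap","mug","tape_roll","stapler"):
        r=env.find_in(c,n)
        print(c,n,[(np.round(q["position"],3).tolist(),round(q["score"],2)) for q in r[:3]])
    ims.append(d["frame"])
cv2.imwrite("pics/both.png",cv2.resize(np.vstack(ims),(600*512//768*1,600)) if 0 else ims[0])
E
```

```text
{'clock': 0.0, 'joint_pos': array([-1.27164008e+00,  3.14001025e-01,  4.49201977e-02,  1.30359200e+00,
       -5.31396471e-05,  1.43121751e+00]), 'qvel': array([ 9.96992103e-05,  1.02428777e-03, -9.27155306e-04,  3.74529750e-04,
       -3.07876773e-04, -8.44106628e-04]), 'tau': array([ 2.42589129e-03, -4.80632043e+01,  2.98532134e+01,  1.92670355e-02,
       -2.17173010e-04,  1.95354367e-06]), 'tcp_pos': array([ 0.24409583, -0.52006136,  0.24938445]), 'orientation': array([-9.33149639e-04,  9.76034842e-01,  2.17612284e-01, -1.01267821e-04]), 'wrist_force': array([ 0.05635295, -0.35471003, -0.80633904]), 'ft_torque': array([ 0.00651072,  0.00837801, -0.01456651]), 'grip_force': 0.0, 'finger_gap': 0.08563894120502406}
scene mat [([0.63, 0.2, 0.003], 0.76)]
scene tray [([0.639, -0.115, 0.003], 0.57)]
scene wide_bottle [([0.642, -0.131, 0.056], 0.57), ([0.644, 0.182, 0.057], 0.56)]
scene narrow_bottle [([0.641, -0.136, 0.054], 0.8)]
scene wide_cap [([0.462, -0.081, 0.029], 0.58)]
scene narrow_cap [([0.644, 0.179, 0.056], 0.47), ([0.441, 0.09, 0.03], 0.38)]
scene mug [([0.641, -0.405, 0.065], 0.62), ([0.628, 0.195, 0.002], 0.38)]
scene tape_roll [([0.508, 0.413, 0.018], 0.77)]
scene stapler [([0.794, -0.013, 0.028], 0.75), ([0.444, 0.09, 0.025], 0.51), ([0.643, 0.182, 0.054], 0.22)]
side mat [([0.583, 0.142, 0.005], 0.58)]
side tray [([0.609, -0.153, 0.008], 0.69)]
side wide_bottle [([0.625, 0.154, 0.056], 0.64)]
side narrow_bottle [([0.627, -0.163, 0.056], 0.74)]
side wide_cap [([0.453, -0.096, 0.033], 0.64)]
side narrow_cap [([0.433, 0.077, 0.025], 0.57)]
side mug [([0.616, -0.414, 0.056], 0.75)]
side tape_roll [([0.498, 0.393, 0.018], 0.74)]
side stapler [([0.784, -0.026, 0.03], 0.95)]
```

View pics/scene0.png

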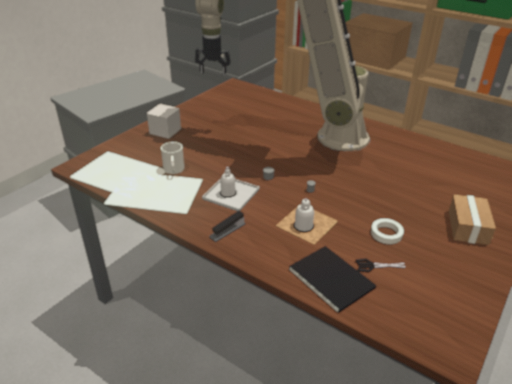

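View pics/side0.png

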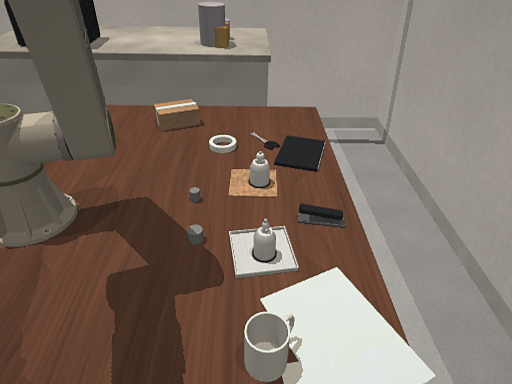

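The scene picture shows the mat bottle at about (305,215) and the tray bottle at (228,185). In the side view they are at (260,170) and (265,240), with the larger cap at (196,234) and the smaller at (195,194). Next I measure the bottle widths from depth and work out the wrist view.

```bash
cat > h.py <<'E'
from workcell import env
import numpy as np, cv2
from scipy.spatial.transform import Rotation as R
def rot(q): return R.from_quat(np.roll(q,-1))
def tool(yaw):  # tool down, closing line y; x axis at yaw
    c,s=np.cos(yaw),np.sin(yaw); return R.from_matrix(np.array([[c,s,0],[s,-c,0],[0,0,-1.]]))
def row(p,yaw,p0=None,q0=None):
    st=env.get_state(); p0=st["tcp_pos"] if p0 is None else np.array(p0); r0=rot(st["orientation"]) if q0 is None else tool(q0)
    return np.round(np.r_[r0.inv().apply(np.array(p)-p0)/.5,(r0.inv()*tool(yaw)).as_rotvec()/(2*np.pi)],4).tolist()
def cloud(d,st=None):
    z=d["z_map"]; v,u=np.mgrid[:z.shape[0],:z.shape[1]]; K=np.array(d["intrinsics"])
    P=np.stack([(u-K[0,2])/K[0,0]*z,(v-K[1,2])/K[1,1]*z,z],-1)
    if "R" in d: W=(P-np.array(d["t"]))@np.array(d["R"])
    else:
        T=np.array(d["T_tool_cam"]); W=rot(st["orientation"]).apply((P@T[:3,:3].T+T[:3,3]).reshape(-1,3)).reshape(P.shape)+st["tcp_pos"]
    W[z==0]=np.nan; return W
E
python3 - <<'E'
from h import *
for c in("scene","side"):
    d=dict(np.load(f"pics/{c}0.npz")); W=cloud(d)
    for n,p,r in(("mat bottle",(.637,.175),.05),("tray bottle",(.64,-.14),.05),("capA",(.455,-.085),.035),("capB",(.435,.085),.035)):
        m=(np.hypot(W[...,0]-p[0],W[...,1]-p[1])<r)
        for lo,hi in((.012,.05),(.03,.07),(.083,.103)):
            k=m&(W[...,2]>lo)&(W[...,2]<hi); Q=W[k]
            if len(Q): 
                w=d["R"][0]@Q.T; print(c,n,lo,len(Q),"width",np.ptp(w).round(4),Q.mean(0).round(3),"zmax",Q[:,2].max().round(3))
d=env.read_camera("wrist"); print(np.round(d["T_tool_cam"],3),d["intrinsics"])
st=env.get_state(); print(R.from_quat(np.roll(st["orientation"],-1)).as_matrix().round(3))
print(row((.52,.04,.30),0.44))
E
```

```text
scene mat bottle 0.012 166 width 0.0604 [0.647 0.186 0.03 ] zmax 0.05
scene mat bottle 0.03 204 width 0.0593 [0.646 0.184 0.052] zmax 0.069
scene mat bottle 0.083 53 width 0.0385 [0.633 0.177 0.093] zmax 0.103
scene tray bottle 0.012 127 width 0.0518 [ 0.645 -0.131  0.031] zmax 0.05
scene tray bottle 0.03 152 width 0.0511 [ 0.644 -0.132  0.051] zmax 0.07
scene tray bottle 0.083 26 width 0.0217 [ 0.632 -0.141  0.093] zmax 0.101
scene capA 0.012 96 width 0.0379 [ 0.458 -0.083  0.027] zmax 0.037
scene capA 0.03 41 width 0.0379 [ 0.455 -0.085  0.033] zmax 0.037
scene capB 0.012 63 width 0.0268 [0.438 0.09  0.027] zmax 0.038
scene capB 0.03 28 width 0.0268 [0.433 0.089 0.033] zmax 0.038
side mat bottle 0.012 196 width 0.0634 [0.622 0.149 0.031] zmax 0.05
side mat bottle 0.03 231 width 0.0595 [0.622 0.15  0.051] zmax 0.07
side mat bottle 0.083 47 width 0.0245 [0.623 0.163 0.094] zmax 0.103
side tray bottle 0.012 246 width 0.0537 [ 0.624 -0.165  0.031] zmax 0.05
side tray bottle 0.03 310 width 0.0536 [ 0.625 -0.164  0.052] zmax 0.07
side tray bottle 0.083 53 width 0.0189 [ 0.626 -0.151  0.094] zmax 0.103
side capA 0.012 228 width 0.0391 [ 0.451 -0.094  0.029] zmax 0.037
side capA 0.03 144 width 0.0373 [ 0.45  -0.09   0.034] zmax 0.037
side capB 0.012 110 width 0.0287 [0.43  0.08  0.028] zmax 0.037
side capB 0.03 57 width 0.0269 [0.429 0.084 0.034] zmax 0.037
[[ 0.    -0.945 -0.326  0.084]
 [ 1.     0.     0.    -0.   ]
 [ 0.    -0.326  0.945 -0.124]
 [ 0.     0.     0.     1.   ]] [[322.47503277   0.         250.18586782]
 [  0.         322.47503277 187.84660689]
 [  0.           0.           1.        ]]
[[ 0.905  0.425  0.   ]
 [ 0.425 -0.905 -0.   ]
 [-0.     0.    -1.   ]]
[0.9755, -0.7806, -0.0994, 0.0, 0.0, -0.0002]
```

The mat bottle is the wide one: its body measures 60 mm and its neck over 24 mm, against 52 mm and about 19 mm for the tray bottle. The wide cap is the larger one, near (0.453, -0.089). I go above it and look with the wrist camera.

```bash
python3 -c "
from h import *
print(row((.455,-.09,.2),1.2))"
```

```text
[0.7474, -0.6005, 0.1006, 0.0, 0.0, -0.1212]
```

>>> carry_out(increments=[[[0.7474, -0.6005, 0.1006, 0, 0, -0.1212], [0.7474, -0.6005, 0.1006, 0, 0, -0.1212], [0.7474, -0.6005, 0.1006, 0, 0, -0.1212], [0.7474, -0.6005, 0.1006, 0, 0, -0.1212], [0.7474, -0.6005, 0.1006, 0, 0, -0.1212]]], jaw=0)

```text
clock: 1.68
tcp_pos: [0.3816, -0.2398, 0.2178]
orientation: [0.001, 0.825, 0.565, 0.0]
wrist_force: [1.7, -0.3, 0.1]
finger_gap: 0.085
grip_force: 0.0
```

```bash
python3 -c "
from h import *
print(env.get_state()['tcp_pos'],row((.455,-.09,.2),1.2))"
```

```text
[ 0.38156465 -0.23978476  0.21777072] [0.3324, 0.0288, 0.0355, 0.0002, 0.0001, 0.0002]
```

>>> carry_out(increments=[[[0.33, 0.03, 0.035, 0, 0, 0], [0.33, 0.03, 0.035, 0, 0, 0], [0.33, 0.03, 0.035, 0, 0, 0], [0.33, 0.03, 0.035, 0, 0, 0], [0.33, 0.03, 0.035, 0, 0, 0]]])

```text
clock: 2.3
tcp_pos: [0.4546, -0.0932, 0.2003]
orientation: [0.0, 0.825, 0.565, -0.0]
wrist_force: [-0.4, 0.0, 0.2]
finger_gap: 0.0857
grip_force: 0.0
```

```bash
cat >> h.py <<'E'
def look(tag):
    st=env.get_state(); d=env.read_camera("wrist"); cv2.imwrite(f"pics/{tag}.png",d["frame"]); return st,d,cloud(d,st)
def circ(W,p,r,lo,hi):
    k=(np.hypot(W[...,0]-p[0],W[...,1]-p[1])<r)&(W[...,2]>lo)&(W[...,2]<hi); Q=W[k].astype(np.float32)
    (c,rad)=cv2.minEnclosingCircle(Q[:,:2].copy()); return len(Q),np.round(c,4),round(rad,4),Q.mean(0).round(4),np.ptp(Q,0).round(4)
E
python3 - <<'E'
from h import *
st,d,W=look("w1"); print(st["tcp_pos"],st["orientation"])
print(circ(W,(.453,-.089),.04,.028,.045)); print(circ(W,(.453,-.089),.04,.01,.045))
print(circ(W,(.435,.085),.04,.028,.045) if 1 else 0)
print([ (np.round(q["position"],4),q["score"]) for q in env.find_in("wrist","wide_cap")])
E
```

```text
[ 0.45460899 -0.09317395  0.20026558] [ 1.90728780e-04  8.25081855e-01  5.65013161e-01 -1.57299026e-04]
(1382, array([ 0.452 , -0.0873]), 0.0199, array([ 0.452 , -0.0865,  0.0343], dtype=float32), array([0.0388, 0.0389, 0.0087], dtype=float32))
(1514, array([ 0.4518, -0.0872]), 0.0199, array([ 0.4526, -0.0852,  0.033 ], dtype=float32), array([0.0388, 0.0389, 0.0268], dtype=float32))h.py:21: RuntimeWarning: Mean of empty slice.
  (c,rad)=cv2.minEnclosingCircle(Q[:,:2].copy()); return len(Q),np.round(c,4),round(rad,4),Q.mean(0).round(4),np.ptp(Q,0).round(4)
  ret = um.true_divide(
Traceback (most recent call last):
  File "h.py", line 21, in circ
    (c,rad)=cv2.minEnclosingCircle(Q[:,:2].copy()); return len(Q),np.round(c,4),round(rad,4),Q.mean(0).round(4),np.ptp(Q,0).round(4)
                                                                                                                ~~~~~~^^^^^
ValueError: zero-size array to reduction operation maximum which has no identity
```

View pics/w1.png

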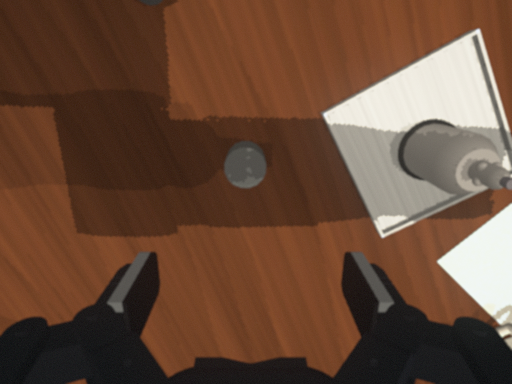

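The wide cap is at pixel (246,165), 39 mm across, at about (0.452, -0.087). Before grasping I measure the bottle neck from the same camera geometry.

```bash
python3 -c "
from h import *
print(row((.628,.163,.27),1.2))"
```

```text
[0.6042, 0.1372, -0.1396, 0.0, 0.0001, -0.0001]
```

>>> carry_out(increments=[[[0.604, 0.137, -0.14, 0, 0, 0], [0.604, 0.137, -0.14, 0, 0, 0], [0.604, 0.137, -0.14, 0, 0, 0], [0.604, 0.137, -0.14, 0, 0, 0], [0.604, 0.137, -0.14, 0, 0, 0]]])

```text
clock: 2.98
tcp_pos: [0.6266, 0.1592, 0.2698]
orientation: [0.0, 0.826, 0.564, 0.0]
wrist_force: [0.7, -0.4, 1.1]
finger_gap: 0.0852
grip_force: 0.0
```

>>> carry_out(increments=[[[0, 0, 0, 0, 0, 0], [0, 0, 0, 0, 0, 0], [0, 0, 0, 0, 0, 0]]])

```text
clock: 3.35
tcp_pos: [0.6245, 0.1577, 0.269]
orientation: [-0.0, 0.826, 0.564, -0.0]
wrist_force: [-0.6, 0.0, -0.5]
finger_gap: 0.0854
grip_force: 0.0
```

Run:
```python
from h import *
st,d,W=look("w2"); np.save("pics/w2.npy",W); print(st["tcp_pos"],st["orientation"],st["wrist_force"])
for lo,hi in((.07,.085),(.085,.1),(.1,.11),(.103,.112),(.111,.12)):
    try: print(lo,circ(W,(.63,.165),.045,lo,hi))
    except Exception as e: print(lo,"none")
print(row((.452,-.087,.08),1.2),row((.452,-.087,.024),1.2))
```

```text
[0.62452115 0.15766094 0.26900845] [-5.04087379e-05  8.25948972e-01  5.63744696e-01 -4.57977424e-04] [-0.55062603  0.0085444  -0.45937177]
0.07 (1418, array([0.6256, 0.173 ]), 0.0276, array([0.6276, 0.1776, 0.0774], dtype=float32), array([0.0542, 0.0545, 0.0149], dtype=float32))
0.085 (129, array([0.6258, 0.1735]), 0.0165, array([0.6288, 0.1814, 0.0927], dtype=float32), array([0.0274, 0.0278, 0.0142], dtype=float32))
0.1 (563, array([0.6255, 0.1729]), 0.0137, array([0.6261, 0.1744, 0.1057], dtype=float32), array([0.0266, 0.0265, 0.0096], dtype=float32))
0.103 (474, array([0.6254, 0.1736]), 0.0129, array([0.6259, 0.174 , 0.1065], dtype=float32), array([0.0248, 0.0254, 0.009 ], dtype=float32))
0.111 (67, array([0.6253, 0.1732]), 0.0041, array([0.6256, 0.1735, 0.1143], dtype=float32), array([0.0079, 0.0074, 0.0047], dtype=float32))
[-0.5814, -0.1429, 0.3787, -0.0, 0.0001, -0.0004] [-0.5814, -0.1428, 0.4907, -0.0, 0.0001, -0.0004]
```

View pics/w2.png

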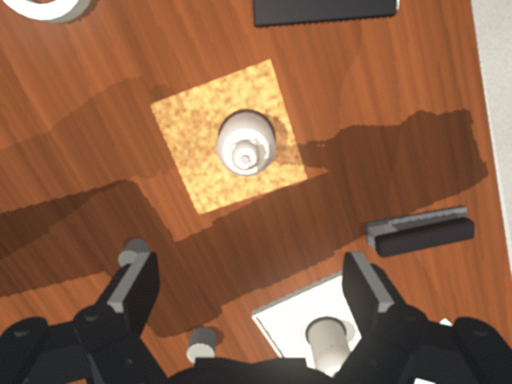

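The neck and tip show at (245,153), giving the neck axis at (0.6255, 0.1731), on the mat. Now back to the cap.

>>> carry_out(increments=[[[-0.581, -0.143, 0.34, 0, 0, 0], [-0.581, -0.143, 0.34, 0, 0, 0], [-0.581, -0.143, 0.34, 0, 0, 0], [-0.581, -0.143, 0.34, 0, 0, 0], [-0.581, -0.143, 0.34, 0, 0, 0]]])

```text
clock: 4.03
tcp_pos: [0.4672, -0.0647, 0.1144]
orientation: [0.001, 0.826, 0.564, 0.0]
wrist_force: [1.1, -1.3, -0.5]
finger_gap: 0.0852
grip_force: 0.0
```

>>> carry_out(increments=[[[0, 0, 0, 0, 0, 0], [0, 0, 0, 0, 0, 0], [0, 0, 0, 0, 0, 0]]])

```text
clock: 4.4
tcp_pos: [0.4705, -0.0627, 0.1159]
orientation: [0.001, 0.825, 0.565, 0.001]
wrist_force: [0.4, 0.8, 0.2]
finger_gap: 0.0853
grip_force: 0.0
```

Run:
```python
from h import *
st,d,W=look("w3"); print(st["tcp_pos"],st["orientation"],st["wrist_force"])
try:
    print(circ(W,(.452,-.087),.04,.028,.045)); print(circ(W,(.452,-.087),.023,.032,.045))
except Exception as e: print("none")
print(row((.452,-.087,.026),1.2))
```

```text
[ 0.47052177 -0.06273487  0.11593334] [0.00115561 0.82505506 0.56505029 0.00098918] [0.42382768 0.7906986  0.16369728]
(2250, array([ 0.4517, -0.0873]), 0.0202, array([ 0.4522, -0.0858,  0.0342], dtype=float32), array([0.0389, 0.0394, 0.0083], dtype=float32))
(2134, array([ 0.4516, -0.0873]), 0.0202, array([ 0.4518, -0.0865,  0.0344], dtype=float32), array([0.0389, 0.0394, 0.0042], dtype=float32))
[-0.0591, -0.0173, 0.1795, 0.0004, -0.0, 0.0002]
```

>>> carry_out(increments=[[[-0.059, -0.017, 0.04, 0, 0, 0], [-0.059, -0.017, 0.1, 0, 0, 0], [-0.059, -0.017, 0.1, 0, 0, 0], [-0.059, -0.017, 0.1, 0, 0, 0]]])

```text
clock: 4.95
tcp_pos: [0.4515, -0.0869, 0.0656]
orientation: [0.001, 0.825, 0.565, 0.0]
wrist_force: [-0.5, 0.4, 1.0]
finger_gap: 0.0854
grip_force: 0.0
```

Run:
```python
from h import *
st=env.get_state(); print(st["tcp_pos"]); print(row((.4518,-.087,.026),1.2))
```

```text
[ 0.45152899 -0.0869119   0.06562819]
[0.0, 0.0005, 0.0793, 0.0002, 0.0, 0.0003]
```

>>> carry_out(increments=[[[0, 0.0005, 0.04, 0, 0, 0], [0, 0.0005, 0.079, 0, 0, 0], [0, 0.0005, 0.079, 0, 0, 0], [0, 0.0005, 0.079, 0, 0, 0]]])

```text
clock: 5.45
tcp_pos: [0.4518, -0.0874, 0.0264]
orientation: [0.001, 0.825, 0.565, 0.0]
wrist_force: [0.2, 0.8, -0.5]
finger_gap: 0.0854
grip_force: 0.0
```

>>> carry_out(increments=[[[0, 0, 0, 0, 0, 0], [0, 0, 0, 0, 0, 0], [0, 0, 0, 0, 0, 0], [0, 0, 0, 0, 0, 0], [0, 0, 0, 0, 0, 0]]], jaw=1, squeeze=60)

```text
clock: 6.08
tcp_pos: [0.451, -0.0874, 0.0259]
orientation: [0.0, 0.825, 0.565, 0.0]
wrist_force: [-1.3, 0.8, 5.7]
finger_gap: 0.0377
grip_force: 59.6
```

>>> carry_out(increments=[[[0, 0, -0.06, 0, 0, 0], [0, 0, -0.16, 0, 0, 0], [0, 0, -0.28, 0, 0, 0], [0, 0, -0.28, 0, 0, 0], [0, 0, -0.28, 0, 0, 0]]])

```text
clock: 6.7
tcp_pos: [0.4505, -0.0873, 0.1651]
orientation: [0.0, 0.825, 0.565, 0.0]
wrist_force: [-0.6, -0.2, -1.6]
finger_gap: 0.0375
grip_force: 60.3
```

Run:
```python
from h import *
st,d,W=look("w4"); print(st)
T=rot(st["orientation"]).inv().apply((W-st["tcp_pos"]).reshape(-1,3)).reshape(W.shape)
k=(abs(T[...,1])<.0175)&(abs(T[...,0])<.04)&(T[...,2]<.0)&(T[...,2]>-.02); Q=T[k].astype(np.float32)
print(len(Q),cv2.minEnclosingCircle(Q[:,:2].copy()),np.percentile(Q,[0,5,50,95,100],axis=0).round(4))
A=np.c_[Q[:,:2],np.ones(len(Q))]; print("plane",np.linalg.lstsq(A,Q[:,2],rcond=None)[0])
print(row((.6255,.1731,.19),1.2))
```

```text
{'clock': 6.7, 'joint_pos': array([-3.66506877e-01,  1.36810583e-01, -3.95854982e-01,  1.03782659e+00,
       -9.44472232e-05,  1.57483497e+00]), 'qvel': array([ 4.86786261e-04,  2.40401259e-02, -3.22390002e-02, -3.64857004e-03,
       -9.40224541e-05,  4.79781006e-04]), 'tau': array([ 5.43219925e-03, -3.73192406e+01,  2.91758806e+01, -4.13277769e-02,
        1.13259423e-04, -3.31498779e-05]), 'tcp_pos': array([ 0.45049492, -0.08725971,  0.16509518]), 'orientation': array([1.51990176e-04, 8.25264793e-01, 5.64745957e-01, 4.75324210e-05]), 'wrist_force': array([-0.61302688, -0.19380417, -1.55153876]), 'ft_torque': array([0.05582425, 0.028946  , 0.03855992]), 'grip_force': 60.26040100492537, 'finger_gap': 0.037521992591460614}
6135 ((0.000398005242459476, 0.0001123835172620602), 0.020618973299860954) [[-0.0199 -0.0175 -0.0105]
 [-0.0149 -0.0149 -0.0094]
 [ 0.0034  0.0001 -0.0085]
 [ 0.0188  0.0149 -0.0038]
 [ 0.0206  0.0175 -0.    ]]
plane [ 0.05927458 -0.00024675 -0.00823695]
[0.6121, 0.139, -0.0519, -0.0003, 0.0, 0.0]
```

View pics/w4.png

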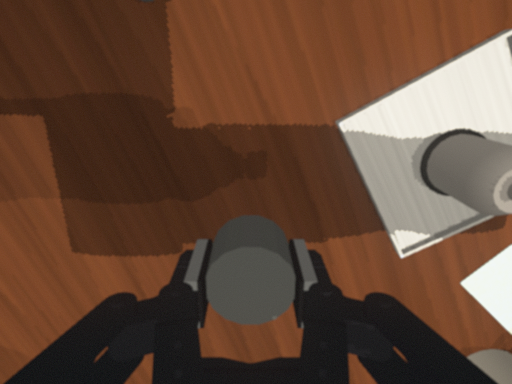

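The cap at (250,270) is held between the pads, upright and centred to within 0.4 mm. Now carry it above the neck.

>>> carry_out(increments=[[[0.611, 0.139, -0.052, 0, 0, 0], [0.611, 0.139, -0.052, 0, 0, 0], [0.611, 0.139, -0.052, 0, 0, 0], [0.611, 0.139, -0.052, 0, 0, 0], [0.611, 0.139, -0.052, 0, 0, 0]]])

```text
clock: 7.38
tcp_pos: [0.6249, 0.1724, 0.1886]
orientation: [-0.001, 0.825, 0.565, -0.002]
wrist_force: [0.8, -0.3, 0.1]
finger_gap: 0.0375
grip_force: 60.3
```

>>> carry_out(increments=[[[0, 0, 0, 0, 0, 0], [0, 0, 0, 0, 0, 0]]])

```text
clock: 7.62
tcp_pos: [0.6236, 0.1706, 0.1885]
orientation: [-0.001, 0.825, 0.565, -0.002]
wrist_force: [-0.8, 0.3, -0.8]
finger_gap: 0.0375
grip_force: 60.3
```

Run:
```python
from h import *
st,d,W=look("w5"); print(st["tcp_pos"],st["orientation"],st["wrist_force"],st["grip_force"])
T=rot(st["orientation"]).inv().apply((W-st["tcp_pos"]).reshape(-1,3)).reshape(W.shape)
k=(abs(T[...,1])<.017)&(abs(T[...,0])<.04)&(T[...,2]<-.0065)&(T[...,2]>-.02); Q=T[k]
A=np.c_[Q[:,:2],np.ones(len(Q))]; print("plane",np.linalg.lstsq(A,Q[:,2],rcond=None)[0],np.percentile(Q,[0,50,100],axis=0).round(4))
print(row((.625,.1727,.145),1.2))
```

```text
[0.62363815 0.17063874 0.18845701] [-0.00085017  0.82505157  0.56505242 -0.00222537] [-0.76476239  0.25761439 -0.83507755] 60.290865283459425
plane [ 1.82875222e-03  8.48439153e-05 -8.48422935e-03] [[-0.0198 -0.017  -0.0103]
 [ 0.0017  0.0001 -0.0085]
 [ 0.0205  0.017  -0.0065]]
[0.0062, 0.0008, 0.0883, -0.0005, 0.0004, -0.0]
```

>>> carry_out(increments=[[[0.006, 0.001, 0.04, -0.0005, 0.0004, 0], [0.006, 0.001, 0.08, -0.0005, 0.0004, 0], [0.006, 0.001, 0.08, -0.0005, 0.0004, 0], [0.006, 0.001, 0.08, -0.0005, 0.0004, 0]]])

```text
clock: 8.18
tcp_pos: [0.6265, 0.1724, 0.1518]
orientation: [0.001, 0.826, 0.564, 0.002]
wrist_force: [0.6, -0.7, -1.0]
finger_gap: 0.0379
grip_force: 60.3
```

Run:
```python
from h import *
st=env.get_state(); print(st["tcp_pos"],st["orientation"],st["wrist_force"])
print(row((.625,.1727,.12),1.2))
```

```text
[0.62647706 0.17239361 0.15182292] [7.29709142e-04 8.25613536e-01 5.64231740e-01 2.07364760e-03] [ 0.61667475 -0.72448911 -1.00288822]
[-0.0007, -0.0032, 0.0636, 0.0006, -0.0004, -0.0002]
```

>>> carry_out(increments=[[[-0.0005, -0.002, 0.02, 0.0003, -0.0002, 0], [-0.0005, -0.002, 0.04, 0.0003, -0.0002, 0], [-0.0005, -0.002, 0.06, 0.0003, -0.0002, 0], [-0.0005, -0.002, 0.06, 0.0003, -0.0002, 0]]])

```text
clock: 8.68
tcp_pos: [0.6247, 0.1735, 0.1194]
orientation: [-0.0, 0.825, 0.565, -0.0]
wrist_force: [0.2, 0.1, -0.6]
finger_gap: 0.0377
grip_force: 60.3
```

Run:
```python
from h import *
st=env.get_state(); print(st["tcp_pos"],st["orientation"],st["wrist_force"],st["ft_torque"])
print(row((.625,.1727,.103),1.2))
```

```text
[0.6247206  0.17347648 0.11942918] [-3.84098552e-04  8.25200998e-01  5.64838944e-01 -3.64337191e-04] [ 0.21041214  0.10990086 -0.58381306] [-0.03738609  0.00942313  0.0325405 ]
[-0.0012, 0.0011, 0.0329, -0.0002, 0.0, 0.0001]
```

>>> carry_out(increments=[[[0, 0, 0.006, 0, 0, 0], [0, 0, 0.012, 0, 0, 0], [0, 0, 0.018, 0, 0, 0], [0, 0, 0.018, 0, 0, 0]]])

```text
clock: 9.18
tcp_pos: [0.6256, 0.1731, 0.1126]
orientation: [0.001, 0.825, 0.565, 0.001]
wrist_force: [-2.1, -2.1, 1.4]
finger_gap: 0.0374
grip_force: 60.5
```

>>> carry_out(increments=[[[0, 0, 0.006, 0, 0, 0], [0, 0, 0.012, 0, 0, 0], [0, 0, 0.012, 0, 0, 0]]])

```text
clock: 9.55
tcp_pos: [0.6257, 0.1734, 0.106]
orientation: [0.0, 0.825, 0.565, 0.001]
wrist_force: [-2.5, -1.9, 3.7]
finger_gap: 0.0376
grip_force: 61.0
```

>>> carry_out(increments=[[[0, 0, 0.003, 0, 0, 0], [0, 0, 0.006, 0, 0, 0], [0, 0, 0.006, 0, 0, 0], [0, 0, 0.006, 0, 0, 0]]])

```text
clock: 10.05
tcp_pos: [0.6257, 0.1734, 0.1049]
orientation: [0.001, 0.825, 0.565, 0.001]
wrist_force: [-6.1, -3.3, 12.7]
finger_gap: 0.0377
grip_force: 62.1
```

>>> carry_out(increments=[[[0, 0, 0.002, 0, 0, 0], [0, 0, 0.003, 0, 0, 0], [0, 0, 0.003, 0, 0, 0]]])

```text
clock: 10.42
tcp_pos: [0.6257, 0.1735, 0.1048]
orientation: [0.001, 0.825, 0.565, 0.002]
wrist_force: [-8.1, -3.2, 20.7]
finger_gap: 0.0376
grip_force: 62.8
```

Run:
```python
from h import *
for i in range(2):
    st,d,W=look("w6"); print(st["tcp_pos"],st["wrist_force"],st["grip_force"])
T=rot(st["orientation"]).inv().apply((W-st["tcp_pos"]).reshape(-1,3)).reshape(W.shape)
k=(abs(T[...,1])<.017)&(abs(T[...,0])<.04)&(T[...,2]<-.0065)&(T[...,2]>-.02); Q=T[k]
A=np.c_[Q[:,:2],np.ones(len(Q))]; print("plane",np.linalg.lstsq(A,Q[:,2],rcond=None)[0],np.median(W[k],axis=0))
k=(np.hypot(W[...,0]-.6255,W[...,1]-.1731)<.03)&(W[...,2]>.06)&(W[...,2]<.09)
print("shoulder",k.sum(),np.median(W[k][:,2]) if k.any() else None)
```

```text
[0.62574727 0.17351452 0.10483867] [-8.08602307 -3.23495398 20.74688257] 62.80599835328758
[0.62574684 0.17349867 0.10486092] [-7.80394765 -3.9769861  19.60177807] 62.805778831243515
plane [ 3.90944303e-03  3.03419792e-05 -8.54013435e-03] [0.62623457 0.17507971 0.11340373]
shoulder 3872 0.07411961522462743
```

>>> carry_out(increments=[[[0, 0, 0, 0, 0, 0], [0, 0, 0, 0, 0, 0], [0, 0, 0, 0, 0, 0], [0, 0, 0, 0, 0, 0], [0, 0, 0, 0, 0, 0]]])

```text
clock: 11.15
tcp_pos: [0.6257, 0.1735, 0.1049]
orientation: [0.001, 0.825, 0.565, 0.002]
wrist_force: [-8.1, -4.1, 19.1]
finger_gap: 0.0376
grip_force: 62.8
```

View pics/w6.png

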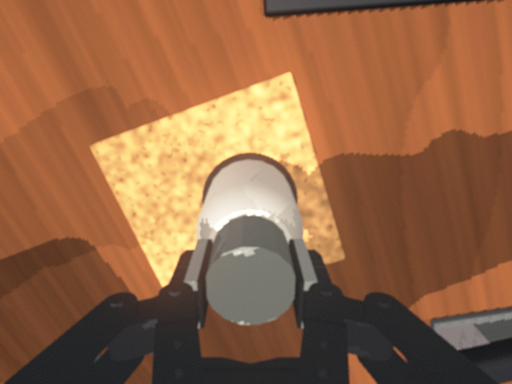

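The cap at (250,270) sits on the bottle with its top at z = 0.1134, where 0.113 is home. The press is steady at about 19 N and the cap has not slipped or tilted, so I'm handing in.

```bash
python3 -c "
from workcell import env
print(env.hand_in())"
```

```text
the job is handed in; nothing more can be done
None
```

I pressed the wide cap onto the mat bottle until it was home on the shoulder. I handed in while still holding it at about 19 N, and `hand_in` returned no verdict.

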